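Open the pressure cap of a coolant header tank

ROBOT

A 6-joint arm with a two-finger parallel gripper is mounted at the origin on a cart in front of the work surface, level with it; the furniture and walls round the work are solid. World frame = base frame: x ahead of the robot, y to its left, z up, the work surface at z = 0. Lengths are in m, angles in rad, forces in N, time in s.
With the tool pointing down it reaches from about 0.35 to 0.775 m from the base axis. Payload 7.3 kg.
Tool frame: the origin (TCP) lies at the very end of the fingers, on their centre line; the grasp point (between the pads) lies 19 mm behind it; z points along the fingers, y is the line along which they close (so a half turn about z gives the same grasp; the last joint's range is limited). The gripper opens to 92 mm and grips with 3 to 60 N. Pads are 19 mm wide; open, the fingers measure 130 mm over their backs; the gripper's body (75 mm by 190 mm) begins 47 mm behind the grasp point.
Start: joints at [1.067, 0.342, 1.524, -0, 1.275, -0.146], TCP at [0.184, 0.492, 0.227] pointing down, gripper open.
Joint ranges: [-2.53, 2.53], [-0.77, 2.02], [0.04, 2.7], [-1, 4.14], [0.28, 2.66], [-3.11, 3.11]. Speed limits (rad/s): [2.57, 2.57, 3.14, 3.14, 3.14, 3.14].

INTERFACE

Orientations are given as [roll, pitch, yaw] about the fixed x, y, z axes, in that order (R = Rz(yaw) Ry(pitch) Rx(roll)).
In Python, from cell import robot, read_camera, get_calibration gives the robot as it stands. The module is installed in compiled form; this text tells all that it offers.
- The arm moves only by the tool send_rows, never from a script. Its argument "plan" is a list of rows, each a list of 2 entries, a list of its own where there are three numbers: the shift along the tool's x, y, z as a fraction of full scale, then the turn, a rotation vector about the tool's x, y, z as a fraction of full scale. A call has exactly 10 rows; each row shifts and turns the commanded pose from where the row before left it, along the tool's axes as they then stand; what a row does not reach is not made up. Full scale, the value 1, is 0.025 m for a shift and 90 degrees for a turn. A row lasts 1/8 s, in which the tool goes at most 62.5 mm and 10.7 degrees, less where a joint would pass 70% of its speed; a pose out of reach is approached as far as the arm can. A call with a number of a shift or a turn outside -1 to 1 is refused whole. A call with a gripper value outside its range is refused whole. "gripper" is the opening, from -1 (shut) to 1 (fully open), so that 0 is half open, set as the call begins (left out, the last holds). The fingers move at their own pace and stop on an object; "force" is the grip in N (left out, the last holds). Time passes only in rows, so rows that do not move let the fingers close, or fill a call up. It gives the time, the measured TCP pose, the force, the opening and the grip force at its end, in the units of the state.
- robot.observe(): the state, without advancing time (a new reading comes with each control period).
- read_camera(name): name is "side" or "top" or "wrist"; returns (picture, depth): 420x560x3 uint8, blue, green, red; 420x560 float32, m along the optical axis (not along the pixel's ray), 0 where there is no reading.
- get_calibration(name): a dict with "intrinsics" (3x3 intrinsics, pixels), "rvec" (rotation vector, rad) and "tvec" (3), from world to camera coordinates, as OpenCV has them. Camera axes: x right, y down, z forward; pixel columns grow to the right and rows downward; lengths in m; the calibration is good to about 2 mm. A picture is of the moment at which its call begins: read the wrist's pose just before it. get_calibration takes no time and is no camera call; for the wrist camera it gives the pose at the moment of the call.
- robot.hand_in(): hands the job in; it is judged then, once.
The state is a dict: "time": time; "qpos": joint angles; "qvel": joint speeds; "joint_efforts": joint torques, N m; "tool_pos": TCP position; "tool_rot": TCP orientation; "contact_force": force on the tool from outside, world axes, zero at the start; "torque": the same for the moment, N m; "opening": finger opening in m; "grip_force": force on a finger pad.
Only numpy, scipy, OpenCV 4.12 (cv2) and the standard library are available. Lean on these libraries where they do the work, as an engineer would, in place of code of your own. Each camera call takes 0.05 s, during which the arm holds its last target. There are 200 camera calls.

TASK

Open the small coolant tank so that it can be topped up: turn its black pressure cap anticlockwise (seen from above the cap) to its first stop without pressing it, then press it down and, keeping it pressed, turn it on past that stop until it comes free. Lift the cap off and stand it upright, grip rib on top, inside the shallow square steel drip tray. Do not knock the black objective can or the screwdriver out of place.

Things in the scene. Friction and masses are not known exactly. Their poses are not given: they have to be found in the camera images.
- tank: Fixed aluminium coolant tank: a cylinder 100 mm across lying along its y axis on two saddles and a 112 x 176 mm foot plate; 114 mm high without the neck, 216 mm long over its brass hose tails. Origin: centre of the foot plate's underside. The steel filler neck leaves its top leaning 0.45 rad (26 degrees) from vertical towards -x, the robot's side.
- neck: Steel filler neck fixed to the tank, 65 mm across. Origin: centre of its mouth. z: the neck's axis, up and out, 26 degrees from vertical; x in the upright plane of the lean, away from the robot and upward. The cap comes off straight along +z: raised 11 mm from locked its lugs are clear, 15 mm its skirt is clear.
- seal_disc (a joint): Sprung rubber disc in the neck's mouth that pushes the cap outward along the neck's z. Value in m: 0 with the cap locked, about -0.0085 with it fully pressed (metal stop), +0.009 fully out (cap released or off). Push on the cap: 8 N locked, 12 N fully pressed, 4 N fully out.
- cap_grip (a point): Black pressure cap, loose, about 0.3 kg, locked on the neck at the start. Point on its axis half-way up its grip rib; z: cap axis, out of its top; x: along the rib. Rib 70 mm long, 18 mm thick, top 18 mm above this point, on a round top 84 mm across whose face is 19 mm below the point. Locked: the point is 35 mm from the neck's origin along neck z, cap x along neck x.
- cap_rim (a point): Centre of the cap's flat lower rim, 50 mm below cap_grip on the cap's axis; the cap (68 mm high) stands on it. Angle of cap x from neck x, anticlockwise about z: 0 locked; turns freely to the first stop at 0.57 rad, where a tooth blocks it; pressed 6.5 to 8.5 mm down it passes under the tooth; from 1.13 rad to the end stop at 1.45 rad it is free and the spring lifts it 9 mm.
- drip_tray: Fixed shallow square steel tray, 170 x 170 x 14 mm, walls 4 mm thick, floor 4 mm thick. Origin: centre of its underside on the desk; x and y along its sides. It changes places with the notebook.
- notebook: Purple notebook, 210 x 152 x 14 mm, fixed, lying on the desk: a bystander. Origin: centre of its underside.
- objective_can: Loose black round can, 57 mm across and 68 mm high, upright on the desk: a bystander. Origin: centre of its underside.
- screwdriver: Loose screwdriver, 153 mm long, 22 mm thick, lying on the desk: a bystander. Origin: underside at the middle.

How it is judged:
On the way, in this order (a step that is already met when the one before it is completed fails the run):
1. the cap is turned at least 0.42 rad towards its first stop (at 0.57), not pressed down (less than 3 mm) (angle between the x axis of cap_grip and the x axis of neck, either way round between 0.42 and 0.8 rad and z of cap_grip in the frame of neck between 0.032 and 0.039 m), for 0.1 s.
2. the cap is pressed down by at least 5 mm at its first stop (angle between the x axis of cap_grip and the x axis of neck, either way round between 0.35 and 0.9 rad and z of cap_grip in the frame of neck below 0.03 m), for 0.05 s.
3. the cap has been turned past the stop and is lifted off the neck (z of cap_grip in the frame of neck above 0.055 m), for 0.1 s.
At the end, for the whole second after the job is handed in: The cap stands upright (within 0.1 rad), rib on top, flat on the floor of the drip tray inside its walls (its axis within 42 mm of the tray's middle along each side) (x of cap_grip in the frame of drip_tray between -0.042 and 0.042 m and y of cap_grip in the frame of drip_tray between -0.042 and 0.042 m and z of cap_grip in the frame of drip_tray between 0.049 and 0.059 m and angle between cap_grip's own z axis and vertical below 0.1 rad); the robot touches nothing.
It fails at once if the objective can is pushed more than 30 mm or tipped over (distance of objective_can from where it was at the start of the episode above 0.03 m or angle between objective_can's own z axis and vertical above 0.5 rad).
It fails at once if the screwdriver is pushed more than 30 mm (distance of screwdriver from where it was at the start of the episode above 0.03 m).
It also fails if it takes over 48 s, if anything falls off the work surface, if the arm or the gripper's body presses on something with over 40 N, if the wrist force passes 120 N, or if a joint passes its speed limit or range.

## Working session

There is one attempt and no reset: what is moved stays moved. The work goes in short steps, Python scripts to look and compute and a tool call to move; the robot and the scene stay as the last step left them, time stands still between calls to the robot, and variables do not carry over. Pictures are saved under pics/ and viewed, at most 10 in all, crops included, and the job is handed in when it is done.

Besides the shell and the picture viewer there is one more tool, called after "Call:" as name([rows], argument=value, ...), one row to a line, values as JSON. send_rows: Moves the arm, as the interface text tells. Shift numbers are shares of 0.025 m and turn numbers shares of 90 degrees, none past 1 either way. Its arguments: {"type":"object","properties":{"plan":{"type":"array"},"gripper":{"type":"number"},"force":{"type":"number"}},"required":["plan"]}

```bash
mkdir -p pics
cat > h.py <<'E'
import numpy as np, cv2
from scipy.spatial.transform import Rotation as R
from cell import robot, read_camera, get_calibration
def cloud(name):
    c=get_calibration(name); im,d=read_camera(name)
    K=np.array(c["intrinsics"]);Rm=cv2.Rodrigues(np.array(c["rvec"],float))[0];t=np.array(c["tvec"]).ravel()
    v,u=np.mgrid[:d.shape[0],:d.shape[1]]
    p=np.stack([(u-K[0,2])/K[0,0]*d,(v-K[1,2])/K[1,1]*d,d],-1)
    w=(p-t)@Rm; w[d==0]=np.nan
    return im,w
E
python3 - <<'E'
from h import *
print(robot.observe())
ims=[]
for n in("top","side"):
    im,w=cloud(n);np.savez(f"{n}.npz",im=im,w=w);cv2.imwrite(f"pics/{n}0.png",im)
E
```

```text
{'time': 0.0, 'qpos': array([ 1.06701216e+00,  3.42695642e-01,  1.52504873e+00,  1.71666006e-06,
        1.27540568e+00, -1.46002991e-01]), 'qvel': array([-0.00105405, -0.0014187 ,  0.00155892,  0.00028431, -0.00084695,
       -0.00055704]), 'joint_efforts': array([ 2.74539962e-04, -4.31253433e+01, -2.44212574e+01,  7.18394620e-02,
        5.61128114e-02, -1.38628261e-04]), 'tool_pos': array([0.18362623, 0.49138652, 0.22604796]), 'tool_rot': array([-3.14005207e+00, -2.28201194e-04,  2.78381081e+00]), 'contact_force': array([-0.54910194, -0.77126224,  0.19031266]), 'torque': array([-0.063241  ,  0.02691578,  0.00781926]), 'grip_force': 0.0, 'opening': 0.09197739703594156}
```

View pics/top0.png

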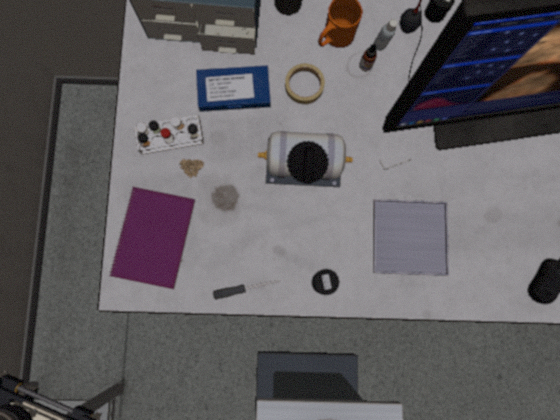

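View pics/side0.png

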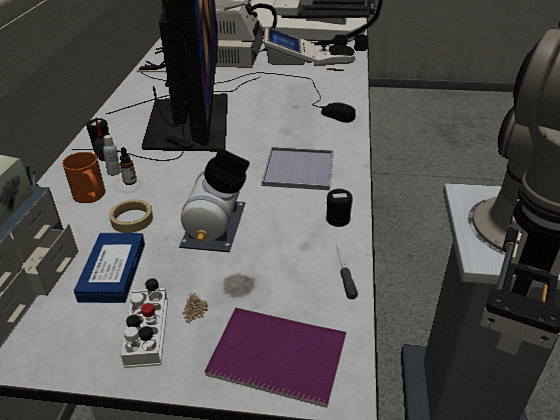

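Top view: tank with the black cap at (307,162), tray at (410,237), can at (325,281), screwdriver at (215–280, 285). Now I'll turn these into positions.

Run:
```python
from h import *
for n in("top","side"):
    z=np.load(n+".npz");im,w=z["im"],z["w"]; g=im.astype(int); dark=g.max(2)<75
    P=w; near=lambda x0,x1,y0,y1,z0,z1:(P[...,0]>x0)&(P[...,0]<x1)&(P[...,1]>y0)&(P[...,1]<y1)&(P[...,2]>z0)&(P[...,2]<z1)
    if n=="top":
        for u,v in[(307,162),(410,237),(325,281),(228,292),(280,282),(270,184),(340,186),(262,155),(351,159),(373,200),(447,200),(447,274),(373,274)]: print(u,v,w[v,u].round(4))
        hs=cv2.cvtColor(im,cv2.COLOR_BGR2HSV)
        c0=w[162,307]; t=w[237,410]
    m=near(c0[0]-.12,c0[0]+.12,c0[1]-.13,c0[1]+.13,.1,.3)&dark
    q=P[m];print(n,"cap dark",len(q),q.min(0),q.max(0),np.median(q,0))
    # assumed cap axis: fit: d = (-sin.45 , 0, cos.45) rotated by small yaw
    d=np.array([-np.sin(.45),0,np.cos(.45)]);h=q@d
    print("h hist",np.percentile(h,[1,5,25,50,75,95,99]).round(4))
    hh,e=np.histogram(h,30);print(hh,e.round(3)[[0,-1]])
    m=near(t[0]-.14,t[0]+.14,t[1]-.14,t[1]+.14,.008,.03);q=P[m]
    r=cv2.minAreaRect((q[:,:2]*1000).astype(np.float32));print("tray",r,len(q))
    m=near(c0[0]-.15,c0[0]+.15,c0[1]-.15,c0[1]+.15,.03,.125)&~dark;q=P[m];print("tank",q.min(0),q.max(0))
    # tail pixels: brass
    hs=cv2.cvtColor(im,cv2.COLOR_BGR2HSV)
    b=m&(hs[...,1]>120)&(hs[...,0]<30);q=P[b];print("brass",len(q))
    if len(q)>4:
        my=np.median(q[:,1]) if n=="side" else c0[1]
        for s in(q[q[:,1]>my],q[q[:,1]<=my]):
            if len(s):print(s.mean(0))
for n in("top","side"):
    im=np.load(n+".npz")["im"]
im=np.load("top.npz")["im"][115:205,245:365];cv2.imwrite("pics/c1.png",cv2.resize(im,None,fx=5,fy=5,interpolation=3))
im=np.load("side.npz")["im"][130:260,160:290]
im=cv2.convertScaleAbs(im,alpha=1.5,beta=30);cv2.imwrite("pics/c2.png",cv2.resize(im,None,fx=4.5,fy=4.5,interpolation=3))
```

```text
307 162 [0.6361 0.0719 0.1914]
410 237 [ 0.5157 -0.181   0.0059]
325 281 [0.4091 0.0203 0.0637]
228 292 [0.3801 0.2305 0.0213]
280 282 [ 0.4054  0.1155 -0.0014]
270 184 [0.6319 0.145  0.0016]
340 186 [ 0.632  -0.0195  0.0014]
262 155 [0.6869 0.1646 0.0533]
351 159 [ 0.6845 -0.0374  0.0507]
373 200 [ 0.6006 -0.0968  0.0025]
447 200 [ 6.063e-01 -2.718e-01 -4.000e-04]
447 274 [ 0.4333 -0.2616  0.0118]
373 274 [ 0.4292 -0.0963 -0.0007]
top cap dark 1353 [0.59779221 0.02612778 0.13379355] [0.68907153 0.11024803 0.20422508] [0.64333336 0.07096118 0.15982755]
h hist [-0.1533 -0.145  -0.1427 -0.141  -0.1254 -0.1037 -0.1019]
[  1   2   2   2   5   6   7   8  20 168 422 279  70   6   4   2   6   4
   1   5   1   2   8   3   2  11  29 120 121  36] [-0.165 -0.101]
tray ((516.5059204101562, -180.6691436767578), (172.0609588623047, 170.730712890625), 89.6402359008789) 693
tank [ 0.63622552 -0.04007653  0.04564876] [0.73537778 0.17387592 0.1192163 ]
brass 57
[0.68798079 0.16351324 0.05351898]
[ 0.68372361 -0.03138576  0.05130683]
side cap dark 1423 [0.59868285 0.02209825 0.10013529] [0.70985473 0.12442172 0.20249129] [0.64305408 0.08015694 0.15831862]
h hist [-0.1858 -0.1673 -0.1492 -0.141  -0.1213 -0.1048 -0.103 ]
[  2   0   0   0   3   2   9   2   0   0  16  42  54  50  68  53  57  61
 194 233  47  51  41  58  45  50  43  58  77 107] [-0.211 -0.102]
tray ((516.0283813476562, -182.19912719726562), (182.0158233642578, 169.52694702148438), 89.4721908569336) 436
tank [ 0.61330455 -0.0011439   0.03596433] [0.73593386 0.17693305 0.12493447]
brass 71
[0.68794203 0.16978441 0.05120545]
[0.68885294 0.15826774 0.05320133]
```

View pics/c1.png

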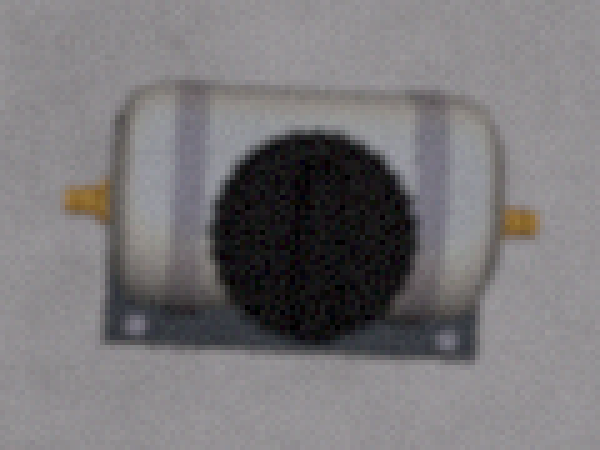

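Crop: the round cap's rib runs vertically in the image near (310,230), that is, roughly along x in the plane of lean, with tails at (85,200) and (520,222), a slight yaw. Next I'll fit the cap axis and rib.

Run:
```python
from h import *
z=np.load("top.npz");im,w=z["im"],z["w"]
c=get_calibration("top");Rm=cv2.Rodrigues(np.array(c["rvec"],float))[0];print(Rm.round(3))
def inv(P,dark):
    return (P[...,0]>.58)&(P[...,0]<.72)&(P[...,1]>.0)&(P[...,1]<.14)&(P[...,2]>.12)&dark
for n in("top","side"):
    z=np.load(n+".npz");im,P=z["im"],z["w"]
    q=P[inv(P,im.max(2)<75)]
    d=np.array([-np.sin(.45),0,np.cos(.45)])
    for it in range(5):
        h=q@d
        hf=-.1415 if it==0 else np.median(h[(h>off-.006)&(h<off+.006)])
        f=q[abs(h-hf)<.004]; m=f.mean(0); d=np.linalg.svd(f-m)[2][2]; d*=np.sign(d[2]); off=m@d
    print(n,"face",len(f),"axis",d.round(3),"tilt",np.arccos(d[2]).round(3),"yaw",np.arctan2(-d[1],-d[0]).round(3))
    # in nominal frame
    ex=np.array([1,0,0])-d*d[0];ex/=np.linalg.norm(ex);ey=np.cross(d,ex)
    hh=q@d-off
    rib=q[(hh>.028)&(hh<.045)]; r2=np.c_[rib@ex,rib@ey]
    print("rib top h",np.median(hh[hh>.028]),len(rib)); rr=cv2.minAreaRect((r2*1000).astype(np.float32));print(rr)
    ev=np.linalg.svd(r2-r2.mean(0))[2][0];print("rib ang",np.arctan2(ev[1],ev[0]))
    a,b=np.array(rr[0])/1000
    print("rib top centre",(ex*a+ey*b+d*(off+.037)).round(4)," grip pt",(ex*a+ey*b+d*(off+.019)).round(4))
    f2=np.c_[f@ex,f@ey];cc=cv2.minEnclosingCircle((f2*1000).astype(np.float32));a,b=np.array(cc[0])/1000
    print("face circle r",cc[1],"grip pt",(ex*a+ey*b+d*(off+.019)).round(4))
# foot plate & tank ridge yaw from top
P=np.load("top.npz")["w"];im=np.load("top.npz")["im"]
pts=[]
m=(P[...,2]>.045)&(P[...,2]<.125)&(P[...,0]>.6)&(P[...,0]<.76)&(P[...,1]>-.015)&(P[...,1]<.155)
r=P[m&(im.max(2)>90)];
far=[]
for y in np.arange(0.0,.15,.01):
    s=r[abs(r[:,1]-y)<.005]; far.append((y,s[:,0].max()))
far=np.array(far);print("tank far edge slope",np.polyfit(far[:,0],far[:,1],1))
```

```text
[[ 0.027 -1.     0.014]
 [-0.985 -0.029 -0.17 ]
 [ 0.171 -0.009 -0.985]]
top face 940 axis [-0.433  0.006  0.901] tilt 0.448 yaw -0.014
rib top h 0.036600584338835576 319
((647.8170166015625, 67.62779235839844), (18.11940574645996, 70.01853942871094), 88.89769744873047)
rib ang 3.1169460941869955
rib top centre [0.6285 0.0689 0.1872]  grip pt [0.6363 0.0688 0.171 ]
face circle r 42.55546188354492 grip pt [0.6364 0.0688 0.1711]
side face 460 axis [-0.427  0.057  0.903] tilt 0.445 yaw -0.133
rib top h 0.03465618211969977 249
((650.3370361328125, 58.56896209716797), (20.539745330810547, 68.17498016357422), 87.07563781738281)
rib ang 3.086404149103314
rib top centre [0.6282 0.0706 0.1884]  grip pt [0.6359 0.0696 0.1722]
face circle r 42.195655822753906 grip pt [0.6363 0.074  0.172 ]
tank far edge slope [0.00441644 0.73154759]
```

```bash
cat >> h.py <<'E'
RE=lambda r:R.from_euler("xyz",r)
def rows(p,rot,dp_total,turns):
    """straight world shift split over the rows; turns = list of tool-frame rotvec fractions"""
    n=len(turns);out=[]
    goal=np.array(p)+dp_total
    p=np.array(p,float)
    for i,t in enumerate(turns):
        s=np.round(rot.inv().apply((goal-p)/(n-i))/.025,2)
        p=p+rot.apply(s*.025); rot=rot*R.from_rotvec(np.array(t)*np.pi/2); out.append([s.tolist(),list(t)])
    return out,p,rot
yaw=-.02
d=np.array([-np.sin(.45)*np.cos(yaw),-np.sin(.45)*np.sin(yaw),np.cos(.45)])
G=np.array([.6363,.0688,.171])
ex=np.array([np.cos(.45)*np.cos(yaw),np.cos(.45)*np.sin(yaw),np.sin(.45)])
RN=R.from_matrix(np.c_[ex,np.cross(-d,ex),-d])
def show(rs):
    for k in range(0,len(rs),10):print(str(rs[k:k+10]).replace(" ",""))
E
python3 - <<'E'
from h import *
o=robot.observe()
p,rot=o["tool_pos"],RE(o["tool_rot"])
rel=(rot.inv()*RN).as_euler("ZYX");print(rel)
T=[[0,0,.11]]*16; 
resid=rel[0]/(np.pi/2)-1.76;print(resid)
T+= [[0,0,round(resid,3)]]
ty=round(rel[1]/(np.pi/2)/3,3);T+=[[0,ty,0]]*3+[[0,0,0]]*8
rs,p,rot=rows(p,rot,G+.07*d-p,T);show(rs);print(p,G+.07*d,(rot.inv()*RN).as_rotvec())
E
```

```text
[2.80443620e+00 4.50613341e-01 1.35697853e-03]
0.025359536395523685
[[[-0.78,-0.35,-0.01],[0,0,0.11]],[[-0.83,-0.22,-0.01],[0,0,0.11]],[[-0.85,-0.07,-0.01],[0,0,0.11]],[[-0.85,0.08,-0.01],[0,0,0.11]],[[-0.82,0.22,-0.01],[0,0,0.11]],[[-0.77,0.36,-0.01],[0,0,0.11]],[[-0.7,0.49,-0.01],[0,0,0.11]],[[-0.61,0.6,-0.01],[0,0,0.11]],[[-0.49,0.7,-0.01],[0,0,0.11]],[[-0.37,0.77,-0.01],[0,0,0.11]]]
[[[-0.23,0.82,-0.01],[0,0,0.11]],[[-0.08,0.85,-0.01],[0,0,0.11]],[[0.06,0.85,-0.01],[0,0,0.11]],[[0.21,0.83,-0.01],[0,0,0.11]],[[0.35,0.78,-0.01],[0,0,0.11]],[[0.48,0.71,-0.01],[0,0,0.11]],[[0.59,0.61,-0.01],[0,0,np.float64(0.025)]],[[0.61,0.59,-0.01],[0,np.float64(0.096),0]],[[0.61,0.59,0.08],[0,np.float64(0.096),0]],[[0.59,0.59,0.17],[0,np.float64(0.096),0]]]
[[[0.56,0.59,0.26],[0,0,0]],[[0.56,0.59,0.26],[0,0,0]],[[0.56,0.59,0.26],[0,0,0]],[[0.56,0.59,0.26],[0,0,0]],[[0.56,0.59,0.25],[0,0,0]],[[0.56,0.59,0.26],[0,0,0]],[[0.55,0.59,0.25],[0,0,0]],[[0.56,0.59,0.26],[0,0,0]]]
[0.60596088 0.06935961 0.23402345] [0.6058585  0.06940891 0.2340313 ] [ 0.00111056 -0.00177566  0.00050937]
```

Call:
send_rows([
  [[-0.78,-0.35,-0.01],[0,0,0.11]],
  [[-0.83,-0.22,-0.01],[0,0,0.11]],
  [[-0.85,-0.07,-0.01],[0,0,0.11]],
  [[-0.85,0.08,-0.01],[0,0,0.11]],
  [[-0.82,0.22,-0.01],[0,0,0.11]],
  [[-0.77,0.36,-0.01],[0,0,0.11]],
  [[-0.7,0.49,-0.01],[0,0,0.11]],
  [[-0.61,0.6,-0.01],[0,0,0.11]],
  [[-0.49,0.7,-0.01],[0,0,0.11]],
  [[-0.37,0.77,-0.01],[0,0,0.11]],
], gripper=1)

```text
time: 1.35
tool_pos: [0.3351, 0.3402, 0.2289]
tool_rot: [-3.141, 0.001, 1.05]
contact_force: [0.6, -0.1, -0.1]
opening: 0.0917
grip_force: 0.0
```

Call:
send_rows([
  [[-0.23,0.82,-0.01],[0,0,0.11]],
  [[-0.08,0.85,-0.01],[0,0,0.11]],
  [[0.06,0.85,-0.01],[0,0,0.11]],
  [[0.21,0.83,-0.01],[0,0,0.11]],
  [[0.35,0.78,-0.01],[0,0,0.11]],
  [[0.48,0.71,-0.01],[0,0,0.11]],
  [[0.59,0.61,-0.01],[0,0,0.025]],
  [[0.61,0.59,-0.01],[0,0.096,0]],
  [[0.61,0.59,0.08],[0,0.096,0]],
  [[0.59,0.59,0.17],[0,0.096,0]],
])

```text
time: 2.6
tool_pos: [0.4858, 0.1897, 0.2321]
tool_rot: [-3.141, -0.457, -0.02]
contact_force: [0.5, 0.1, -0.0]
opening: 0.0917
grip_force: 0.0
```

Call:
send_rows([
  [[0.56,0.59,0.26],[0,0,0]],
  [[0.56,0.59,0.26],[0,0,0]],
  [[0.56,0.59,0.26],[0,0,0]],
  [[0.56,0.59,0.26],[0,0,0]],
  [[0.56,0.59,0.25],[0,0,0]],
  [[0.56,0.59,0.26],[0,0,0]],
  [[0.55,0.59,0.25],[0,0,0]],
  [[0.56,0.59,0.26],[0,0,0]],
  [[0,0,0],[0,0,0]],
  [[0,0,0],[0,0,0]],
])

```text
time: 3.85
tool_pos: [0.6055, 0.0699, 0.2339]
tool_rot: [-3.141, -0.451, -0.02]
contact_force: [-0.4, 0.8, -0.2]
opening: 0.0917
grip_force: 0.0
```

Run:
```python
from h import *
im,P=cloud("wrist");cv2.imwrite("pics/w1.png",im)
o=robot.observe();p,rot=o["tool_pos"],RE(o["tool_rot"])
T=rot.inv().apply((P-p).reshape(-1,3)).reshape(P.shape)
m=(abs(T[...,0])<.06)&(abs(T[...,1])<.04)&(T[...,2]>.03)&(T[...,2]<.11)&(im.max(2)<90)
q=T[m];h,e=np.histogram(q[:,2],40,(.03,.11));print(h)
m2=m&(T[...,2]<.06)
rib=T[m2];print(len(rib),np.median(rib[:,2]));print(cv2.minAreaRect((rib[:,:2]*1000).astype(np.float32)))
ev=np.linalg.svd(rib[:,:2]-rib[:,:2].mean(0),full_matrices=False)[2][0];print(ev)
m3=(abs(T[...,0])<.06)&(abs(T[...,1])<.06)&(T[...,2]>.08)&(T[...,2]<.1)&(im.max(2)<90);f=T[m3]
n=np.linalg.svd(f-f.mean(0),full_matrices=False)[2][2];print("normal",n,np.median(f[:,2]),cv2.minEnclosingCircle((f[:,:2]*1000).astype(np.float32)))
```

```text
[   0    0    0    0    0    0    0    0    0    3 1323  918  185   18
   16    9   17    6   14   10   14    7    4   18    5   15    5    1
 1220 4512  184   51   23   27   27   19   22   19   24   22]
2463 0.051911802102001386
((-0.07593536376953125, 0.960688591003418), (68.53533935546875, 17.961809158325195), 0.1970009058713913)
[-0.99999941  0.00108593]
normal [ 1.37531774e-02 -4.94856766e-04 -9.99905298e-01] 0.0885699992529684 ((-0.7223888039588928, 0.9894835352897644), 43.26082229614258)
```

View pics/w1.png

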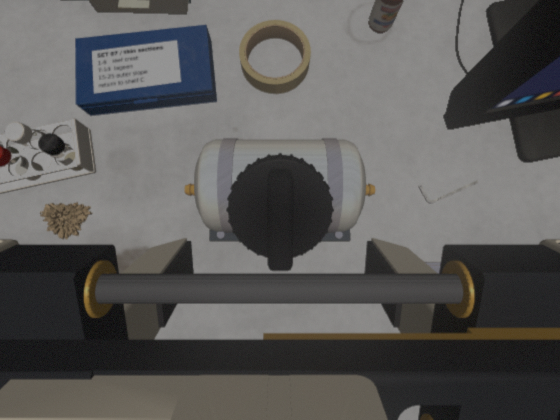

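The wrist view shows the rib centred and aligned between the fingers at (280,215), 1 mm off along tool y. Now I'll descend along the axis and close.

Call:
send_rows([
  [[0,0.04,0.48],[0,0,0]],
  [[0,0,0.48],[0,0,0]],
  [[0,0,0.48],[0,0,0]],
  [[0,0,0.48],[0,0,0]],
  [[0,0,0.48],[0,0,0]],
  [[0,0,0.48],[0,0,0]],
  [[0,0,0.48],[0,0,0]],
  [[0,0,0],[0,0,0]],
  [[0,0,0],[0,0,0]],
  [[0,0,0],[0,0,0]],
])

```text
time: 5.15
tool_pos: [0.643, 0.068, 0.1595]
tool_rot: [-3.141, -0.453, -0.02]
contact_force: [0.6, 0.0, 0.6]
opening: 0.0919
grip_force: 0.0
```

Call:
send_rows([
  [[0,0,0],[0,0,0]],
  [[0,0,0],[0,0,0]],
  [[0,0,0],[0,0,0]],
  [[0,0,0],[0,0,0]],
  [[0,0,0],[0,0,0]],
  [[0,0,0],[0,0,0]],
  [[0,0,0],[0,0,0]],
  [[0,0,0],[0,0,0]],
  [[0,0,0],[0,0,0]],
  [[0,0,0],[0,0,0]],
], gripper=-1, force=45)

```text
time: 6.4
tool_pos: [0.6428, 0.068, 0.1588]
tool_rot: [-3.141, -0.452, -0.02]
contact_force: [0.1, 1.3, 0.3]
opening: 0.0176
grip_force: 45.0
```

Call:
send_rows([
  [[0,0,0],[0,0,-0.055]],
  [[0,0,0],[0,0,-0.055]],
  [[0,0,0],[0,0,-0.055]],
  [[0,0,0],[0,0,-0.055]],
  [[0,0,0],[0,0,-0.055]],
  [[0,0,0],[0,0,-0.055]],
  [[0,0,0],[0,0,0]],
  [[0,0,0],[0,0,0]],
  [[0,0,0],[0,0,0]],
  [[0,0,0],[0,0,0]],
])

```text
time: 7.65
tool_pos: [0.6427, 0.0679, 0.1588]
tool_rot: [2.906, -0.389, 0.545]
contact_force: [-2.2, 0.6, 1.5]
opening: 0.0181
grip_force: 45.0
```

Call:
send_rows([
  [[0,0,0.08],[0,0,0]],
  [[0,0,0.08],[0,0,0]],
  [[0,0,0.08],[0,0,0]],
  [[0,0,0.06],[0,0,0]],
  [[0,0,0],[0,0,0]],
  [[0,0,0],[0,0,0]],
  [[0,0,0],[0,0,0]],
  [[0,0,0],[0,0,0]],
  [[0,0,0],[0,0,0]],
  [[0,0,0],[0,0,0]],
])

```text
time: 8.9
tool_pos: [0.6458, 0.0679, 0.1525]
tool_rot: [2.906, -0.389, 0.545]
contact_force: [-8.3, 1.0, 7.8]
opening: 0.0177
grip_force: 45.0
```

Run:
```python
from h import *
o=robot.observe();p,rot=o["tool_pos"],RE(o["tool_rot"])
print(o["contact_force"]@d,o["torque"],(p-np.array([.6427,.0679,.1588]))@d)
im,P=cloud("wrist")
T=rot.inv().apply((P-p).reshape(-1,3)).reshape(P.shape)
m=(abs(T[...,0])<.05)&(abs(T[...,1])<.05)&(T[...,2]>-.05)&(T[...,2]<.03)&(im.max(2)<90)
h,e=np.histogram(T[m][:,2],40,(-.05,.03));print(h)
q=T[m];r=q[(abs(q[:,1])<.011)&(q[:,2]<-.02)];print(len(r),np.median(r,0) if len(r) else 0)
o=robot.observe();print(o["time"])
```

```text
10.651702422019026 [-0.12787385  1.03205038 -0.00921337] -0.0069965037310952246
[  21  185  128    4   28   17   15   50 1909 1497  335   91   66   70
   60   68   48   62   34   51   46   45   42   35   36   21  800 4413
  356  132   85   82   80   69   68   64   62   60   58   54]
4335 [ 1.31660588e-02  3.86677034e-05 -3.20633825e-02]
8.95
```

Call:
send_rows([
  [[0,0,0.05],[0,0,0]],
  [[0,0,0],[0,0,0]],
  [[0,0,0],[0,0,-0.064]],
  [[0,0,0],[0,0,-0.064]],
  [[0,0,0],[0,0,-0.064]],
  [[0,0,0],[0,0,-0.064]],
  [[0,0,0],[0,0,-0.064]],
  [[0,0,0],[0,0,-0.064]],
  [[0,0,0],[0,0,-0.064]],
  [[0,0,0],[0,0,-0.064]],
])

```text
time: 10.2
tool_pos: [0.6464, 0.0689, 0.1517]
tool_rot: [2.701, -0.108, 1.33]
contact_force: [-6.2, 5.2, 7.1]
opening: 0.0178
grip_force: 45.0
```

Run:
```python
from h import *
o=robot.observe();p,rot=o["tool_pos"],RE(o["tool_rot"])
print(o["contact_force"]@d,o["torque"],(p-np.array([.6427,.0679,.1588]))@d,(RN.inv()*rot).as_rotvec(),p)
```

```text
9.153278591359527 [0.77406477 0.92859078 0.24674482] -0.008047749530277221 [-7.65020345e-04  3.29492206e-03 -1.32502947e+00] [0.64643127 0.0688667  0.15165521]
```

Call:
send_rows([
  [[0,0,-0.1],[0,0,0]],
  [[0,0,-0.15],[0,0,0]],
  [[0,0,-0.2],[0,0,0]],
  [[0,0,-0.3],[0,0,0]],
  [[0,0,-0.4],[0,0,0]],
  [[0,0,-0.5],[0,0,0]],
  [[0,0,-0.6],[0,0,0]],
  [[0,0,-0.6],[0,0,0]],
  [[0,0,-0.5],[0,0,0]],
  [[0,0,0],[0,0,0]],
])

```text
time: 11.45
tool_pos: [0.6102, 0.0686, 0.2279]
tool_rot: [2.699, -0.108, 1.327]
contact_force: [0.2, -0.2, -2.8]
opening: 0.0177
grip_force: 45.0
```

Run:
```python
from h import *
im,P=cloud("side");cv2.imwrite("pics/s2.png",im)
im,P=cloud("wrist")
o=robot.observe();p,rot=o["tool_pos"],RE(o["tool_rot"])
T=rot.inv().apply((P-p).reshape(-1,3)).reshape(P.shape)
m=(abs(T[...,0])<.05)&(abs(T[...,1])<.05)&(T[...,2]>-.05)&(T[...,2]<.03)&(im.max(2)<90)
q=T[m];f=q[(q[:,2]>0)&(q[:,2]<.008)]
n=np.linalg.svd(f-f.mean(0),full_matrices=False)[2][2];print(len(f),"normal",n,np.median(f,0),cv2.minEnclosingCircle((f[:,:2]*1000).astype(np.float32)))
# tilt to vertical, then travel
zt=rot.apply([0,0,1]);ax=np.cross(zt,[0,0,-1]);ax/=np.linalg.norm(ax);a=np.arccos(-zt[2])
rv=rot.inv().apply(ax)*a/(np.pi/2)/4;t=np.round(rv,3).tolist();print(t,a)
goal=np.array([.5165,-.181,.054-.015+.06])
T=[t]*4+[[0,0,0]]*10
print(o["tool_pos"],(RN.inv()*rot).as_rotvec())
hi=np.array([.5165,-.181,.16])
rs,pp,rr=rows(p,rot,hi-p,T+[[0,0,0]]*2);show(rs);print(pp,rr.as_euler("xyz"))
```

```text
5636 normal [ 0.01670307  0.0013166  -0.99985963] [ 0.02158506 -0.00014962  0.00417445] ((0.3482365906238556, 0.0803593248128891), 42.603878021240234)
[0.07, -0.018, -0.0] 0.45241765872506223
[0.60994669 0.06858499 0.22626762] [-0.00158545  0.00206488 -1.32256809]
[[[-0.68,-0.11,0.05],[0.07,-0.018,-0.0]],[[-0.67,-0.1,0.08],[0.07,-0.018,-0.0]],[[-0.67,-0.09,0.11],[0.07,-0.018,-0.0]],[[-0.67,-0.08,0.14],[0.07,-0.018,-0.0]],[[-0.66,-0.06,0.17],[0,0,0]],[[-0.66,-0.06,0.17],[0,0,0]],[[-0.66,-0.06,0.17],[0,0,0]],[[-0.66,-0.06,0.17],[0,0,0]],[[-0.66,-0.06,0.17],[0,0,0]],[[-0.67,-0.06,0.17],[0,0,0]]]
[[[-0.66,-0.06,0.17],[0,0,0]],[[-0.67,-0.06,0.16],[0,0,0]],[[-0.66,-0.06,0.17],[0,0,0]],[[-0.67,-0.06,0.16],[0,0,0]],[[-0.66,-0.05,0.17],[0,0,0]],[[-0.67,-0.06,0.16],[0,0,0]]]
[ 0.51641914 -0.18104646  0.16003247] [-3.14030418e+00  1.87957359e-03  1.30222718e+00]
```

View pics/s2.png

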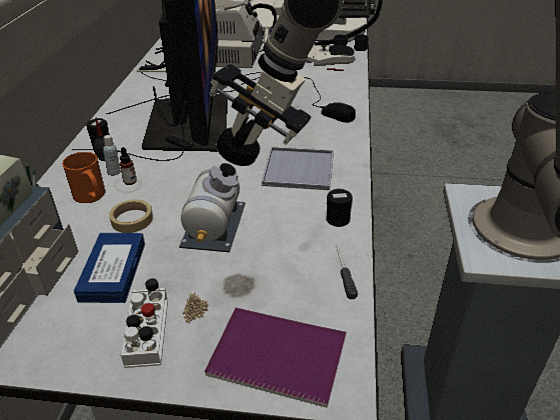

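The cap is off: it's in the gripper at (238,148) with the neck open below. Next I'll bring it upright over the tray.

Call:
send_rows([
  [[-0.68,-0.11,0.05],[0.07,-0.018,0]],
  [[-0.67,-0.1,0.08],[0.07,-0.018,0]],
  [[-0.67,-0.09,0.11],[0.07,-0.018,0]],
  [[-0.67,-0.08,0.14],[0.07,-0.018,0]],
  [[-0.66,-0.06,0.17],[0,0,0]],
  [[-0.66,-0.06,0.17],[0,0,0]],
  [[-0.66,-0.06,0.17],[0,0,0]],
  [[-0.66,-0.06,0.17],[0,0,0]],
  [[-0.66,-0.06,0.17],[0,0,0]],
  [[-0.67,-0.06,0.17],[0,0,0]],
])

```text
time: 12.8
tool_pos: [0.5511, -0.0882, 0.1845]
tool_rot: [-3.141, 0.002, 1.302]
contact_force: [0.1, -0.2, -1.6]
opening: 0.0173
grip_force: 45.0
```

Call:
send_rows([
  [[-0.66,-0.06,0.17],[0,0,0]],
  [[-0.67,-0.06,0.16],[0,0,0]],
  [[-0.66,-0.06,0.17],[0,0,0]],
  [[-0.67,-0.06,0.16],[0,0,0]],
  [[-0.66,-0.05,0.17],[0,0,0]],
  [[-0.67,-0.06,0.16],[0,0,0]],
  [[0,0,0],[0,0,0]],
  [[0,0,0],[0,0,0]],
  [[0,0,0],[0,0,0]],
  [[0,0,0],[0,0,0]],
])

```text
time: 14.05
tool_pos: [0.5167, -0.1806, 0.1602]
tool_rot: [-3.141, 0.002, 1.303]
contact_force: [0.3, 0.5, -2.7]
opening: 0.0177
grip_force: 45.0
```

Run:
```python
from h import *
im,P=cloud("wrist")
o=robot.observe();p,rot=o["tool_pos"],RE(o["tool_rot"])
print(p,o["tool_rot"],o["contact_force"],o["time"])
T=rot.inv().apply((P-p).reshape(-1,3)).reshape(P.shape)
m=(abs(T[...,0])<.05)&(abs(T[...,1])<.05)&(im.max(2)<90)
q=T[m];f=q[(q[:,2]>0)&(q[:,2]<.008)]
n=np.linalg.svd(f-f.mean(0),full_matrices=False)[2][2];print("normal world",rot.apply(n),"face z",np.median(f,0))
m=(P[...,2]>.008)&(P[...,2]<.02)&(abs(P[...,0]-.516)<.13)&(abs(P[...,1]+.181)<.13);q=P[m];print(len(q),cv2.minAreaRect((q[:,:2]*1000).astype(np.float32)))
```

```text
[ 0.51669483 -0.18064654  0.16017102] [-3.14053493e+00  1.82188739e-03  1.30285707e+00] [ 0.98149628 -0.40377399 -3.09350564] 14.1
normal world [0.0066643  0.01322182 0.99989038] face z [ 0.02140664 -0.00048407  0.00476243]
2336 ((515.8818969726562, -177.20950317382812), (161.41929626464844, 170.38352966308594), 89.52078247070312)
```

Call:
send_rows([
  [[0,0,0.5],[0,0,0]],
  [[0,0,0.6],[0,0,0]],
  [[0,0,0.7],[0,0,0]],
  [[0,0,0.7],[0,0,0]],
  [[0,0,0.7],[0,0,0]],
  [[0,0,0.6],[0,0,0]],
  [[0,0,0.5],[0,0,0]],
  [[0,0,0.3],[0,0,0]],
  [[0,0,0],[0,0,0]],
  [[0,0,0],[0,0,0]],
])

```text
time: 15.35
tool_pos: [0.5167, -0.1814, 0.0455]
tool_rot: [-3.141, 0.002, 1.302]
contact_force: [0.3, 0.3, -2.3]
opening: 0.0179
grip_force: 45.0
```

Call:
send_rows([
  [[0,0,0.05],[0,0,0]],
  [[0,0,0.04],[0,0,0]],
  [[0,0,0.04],[0,0,0]],
  [[0,0,0.04],[0,0,0]],
  [[0,0,0.03],[0,0,0]],
  [[0,0,0.03],[0,0,0]],
  [[0,0,0],[0,0,0]],
  [[0,0,0],[0,0,0]],
  [[0,0,0],[0,0,0]],
  [[0,0,0],[0,0,0]],
])

```text
time: 16.6
tool_pos: [0.5163, -0.1813, 0.0397]
tool_rot: [-3.14, 0.002, 1.302]
contact_force: [-3.1, 0.0, 6.0]
opening: 0.0173
grip_force: 45.0
```

Contact with the floor; now release and retreat.

Call:
send_rows([
  [[0,0,0],[0,0,0]],
  [[0,0,0],[0,0,0]],
  [[0,0,0],[0,0,0]],
  [[0,0,0],[0,0,0]],
  [[0,0,0],[0,0,0]],
  [[0,0,0],[0,0,0]],
  [[0,0,0],[0,0,0]],
  [[0,0,0],[0,0,0]],
  [[0,0,0],[0,0,0]],
  [[0,0,0],[0,0,0]],
], gripper=1)

```text
time: 17.85
tool_pos: [0.5163, -0.1812, 0.0393]
tool_rot: [-3.14, 0.002, 1.302]
contact_force: [-0.7, -0.1, -0.8]
opening: 0.0917
grip_force: 0.0
```

Call:
send_rows([
  [[0,0,-0.4],[0,0,0]],
  [[0,0,-0.6],[0,0,0]],
  [[0,0,-0.7],[0,0,0]],
  [[0,0,-0.7],[0,0,0]],
  [[0,0,-0.7],[0,0,0]],
  [[0,0,-0.7],[0,0,0]],
  [[0,0,-0.7],[0,0,0]],
  [[0,0,-0.5],[0,0,0]],
  [[0,0,0],[0,0,0]],
  [[0,0,0],[0,0,0]],
])

```text
time: 19.1
tool_pos: [0.5162, -0.1809, 0.1639]
tool_rot: [-3.139, 0.002, 1.302]
contact_force: [0.2, 0.9, -0.9]
opening: 0.0917
grip_force: 0.0
```

Run:
```python
from h import *
im,P=cloud("side");cv2.imwrite("pics/s3.png",im)
im,P=cloud("wrist")
print(robot.observe()["time"])
m=(abs(P[...,0]-.516)<.06)&(abs(P[...,1]+.181)<.06)&(im.max(2)<90)
for a,b in((.03,.045),(.065,.08)):
    f=P[m&(P[...,2]>a)&(P[...,2]<b)]
    n=np.linalg.svd(f-f.mean(0),full_matrices=False)[2][2];print(len(f),n,np.median(f[:,2]),cv2.minEnclosingCircle((f[:,:2]*1000).astype(np.float32)))
```

```text
19.2
4674 [0.00168525 0.00297833 0.99999414] 0.034954138179376995 ((515.6143188476562, -182.4468994140625), 43.42546463012695)
1804 [0.01077664 0.00916883 0.99989989] 0.07164111350456306 ((514.8318481445312, -182.1587371826172), 34.816307067871094)
```

View pics/s3.png

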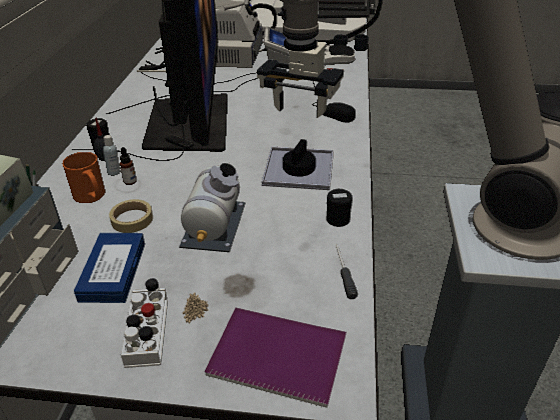

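The cap stands upright in the tray at (298,160), rib on top. The gripper is clear, and the can at (339,207) and the screwdriver at (347,275) are where they were.

```bash
python3 -c "
from cell import robot
print(robot.hand_in())"
```

```text
the job is handed in; nothing more can be done
None
```

The coolant tank is open and the job is handed in at about 19 s. The cap stands upright, rib on top, within about 2 mm of the drip tray's middle; the can and screwdriver were not touched. The hand-in gave no verdict.

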